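Reset the breaker under the gauge controller's push-push hatch

TASK

The gauge controller's breaker has tripped: press the smaller of the two hatches once at the ribbed mark by its free edge, with closed fingertips, until its push-push latch lets go, then draw back and watch, hands off, that it swings up and stays open by itself for two seconds. Then push the breaker button under it fully in and come away, leaving the hatch standing open. Do not push the popped hatch back down, keep the wider hatch on the other controller shut, and do not pick up or shift any of the loose parts.

Things in the scene. Friction and masses are not known exactly. Their poses are not given: they have to be found in the camera images.
- gauge_unit: gauge controller, the shorter of the two grey bench controllers, fixed: 170 (its x) x 150 (its y) x 75 mm high, with the smaller hatch in its top. Origin under its centre on the bench; its x points away from the front panel, which has display and knob; z up.
- small_hatch (a joint): the gauge controller's hatch: aluminium plate 84 mm (unit's x) x 100 mm (unit's y), 6 mm thick, top face 82 mm above the bench, hinged along its +y edge (unit frame), its free edge swinging up. Joint value in rad: 0 latched shut, negative while pressed in, 2.0 fully open (25 degrees past upright). Once its latch lets go and the finger withdraws, a damped spring swings it open in 1 to 2 s and holds it there.
- small_hatch_mark (a point): middle of the ribbed finger mark on the small hatch's top face, midway along its width, 24 mm from the free (-y) edge, 76 mm from the hinge; moves with the hatch. Pressed straight down here with about 4 N, the shut hatch sinks 5 mm to a hard stop, where the push-push latch lets go (hatch joint about -0.07); less depth does not release it.
- breaker (a joint): the breaker button under the small hatch: a black upright round button 24 mm across, in a steel collar in a recess 88 x 104 mm and 25 mm deep. Value in m: 0 popped out, 0.006 fully in (hard stop). Takes about 3 N and stays where it is pushed.
- breaker_top (a point): centre of the breaker button's top face, midway along the hatch width, 65 mm from the hinge; 71 mm above the bench when out (4 mm below the housing's top), 65 mm when in; moves with the button
- pump_unit: pump controller, the longer grey bench controller, fixed: 210 (its x) x 150 x 75 mm high, with the wider hatch in its top. Origin under its centre on the bench; axes as for the gauge controller.
- wide_hatch (a joint): the pump controller's hatch, 134 x 100 mm, same latch, height and hinge side as the small hatch. Joint value in rad: 0 latched shut, negative while pressed in, 2.0 fully open (25 degrees past upright). To be left shut.
- blank_cap: loose: steel blanking cap, 26 mm across, 10 mm high, lying on the front strip of the gauge controller's top; origin under its centre. Leave alone.
- reducer: loose: steel pipe reducer standing upright, 30 mm across, 45 mm high; origin under its centre. Leave alone.
- centring_ring: loose: flat aluminium ring, 32 mm across, 8 mm high; origin at the underside. Leave alone.
- clamp: loose: small aluminium pipe clamp, 30 x 30 x 18 mm; origin at the underside. Leave alone.
- spanner: loose: spanner 160 mm long, lying; origin at the underside. Leave alone.
- driver: loose: screwdriver 180 mm long, lying; origin at the underside. Leave alone.
- solvent: loose: amber bottle, 60 mm across, 150 mm high; origin at the underside. Leave alone.
- dish: loose: steel dish, 80 mm across, 30 mm high; origin at the underside. Leave alone.

How it is judged (in metres and radians):
On the way, in this order (a step that is already met when the one before it is completed fails the run):
1. the small hatch is pressed in until its latch lets go (value of joint small_hatch below -0.055 rad).
2. the small hatch stands fully open and still for 1.5 s, with the fingers touching nothing (value of joint small_hatch above 1.7 rad and velocity of joint small_hatch between -0.1 and 0.1 rad/s and contact force between the fingers and anything else below 0.3 N), for 1.5 s.
3. the breaker button is pushed in (value of joint breaker above 0.0045 m), for 0.1 s.
At the end, for the whole second after the job is handed in: The small hatch stands open (over 1.7 of 2.0 rad) and still, the breaker button is in by more than 4.5 of its 6 mm, the wide hatch is shut (within -0.04 and 0.06 rad) and no loose part is more than 25 mm from where it began (value of joint small_hatch above 1.7 rad and velocity of joint small_hatch between -0.1 and 0.1 rad/s and value of joint breaker above 0.0045 m and value of joint wide_hatch between -0.04 and 0.06 rad and not (distance of blank_cap from where it was at the start of the episode above 0.025 m) and not (distance of reducer from where it was at the start of the episode above 0.025 m) and not (distance of centring_ring from where it was at the start of the episode above 0.025 m) and not (distance of clamp from where it was at the start of the episode above 0.025 m) and not (distance of spanner from where it was at the start of the episode above 0.025 m) and not (distance of driver from where it was at the start of the episode above 0.025 m) and not (distance of solvent from where it was at the start of the episode above 0.025 m) and not (distance of dish from where it was at the start of the episode above 0.025 m)); the robot touches nothing.
It fails at once if the popped small hatch is pushed back down (closing faster than 0.2 rad/s anywhere between 0.3 and 1.5 rad open) (value of joint small_hatch between 0.3 and 1.5 rad and velocity of joint small_hatch below -0.2 rad/s).
It fails at once if the wide hatch pops open (value of joint wide_hatch above 0.06 rad).
It fails at once if a loose part is picked up or shifted by more than 25 mm (distance of any of blank_cap, reducer, centring_ring, clamp, spanner, driver, solvent, dish from where it was at the start of the episode above 0.025 m).
It also fails if it takes over 48 s, if anything falls off the work surface, if the arm or the gripper's body presses on something with over 40 N, if the wrist force passes 120 N, or if a joint passes its speed limit or range.

ROBOT

A 6-joint arm with a two-finger parallel gripper is mounted at the origin on the work surface. World frame = base frame: x ahead of the robot, y to its left, z up, the work surface at z = 0. Lengths are in m, angles in degrees, forces in N, time in s.
With the tool pointing down it reaches from about 0.375 to 0.9 m from the base axis. Payload 3.1 kg.
Tool frame: the origin (TCP) lies on the centre line of the jaws, within the pads' length; the fingertips stand 22 mm ahead of it and the grasp point (between the pads) lies 3 mm ahead of it; y points along the fingers, z is the direction in which the jaws open and shut, and the axes are right-handed (so a half turn about y gives the same grasp; the last joint's range is limited). The gripper opens to 87 mm and grips with 3 to 60 N. Pads are 19 mm wide; open, the fingers measure 117 mm over their backs; the gripper's body (75 mm by 190 mm) begins 51 mm behind the grasp point.
Start: joints at [-84.139, 30.224, 82.088, -0, 67.689, -10.227], TCP at [0.173, -0.6, 0.221] pointing down, gripper open.
Joint ranges: [-176.69, 176.69], [-43.24, 126.21], [12.49, 139.97], [-82, 262], [0, 151.66], [-163.58, 163.58]. Speed limits (degrees/s): [159.86, 159.86, 180, 180, 180, 180].

INTERFACE

Orientations are given as a 3x3 rotation matrix whose columns are the frame's x, y, z axes.
In Python, from rig import bot gives the robot as it stands.
- The arm moves only by the tool jog_arm, never from a script. Its argument "motion" is one flat list of numbers, 6 for each row, row after row: the shift along the tool's x, y, z in mm, then the turn, a rotation vector about the tool's x, y, z in degrees. A call has 1 to 20 rows; each row is the pose to reach, as a shift and turn from the pose commanded when the call began, along the tool's axes at that moment; what a row does not reach only later rows make up. A row lasts 1/8 s, in which the tool goes at most 62.5 mm and 10.7 degrees, less where a joint would pass 70% of its speed; a pose out of reach is approached as far as the arm can. A call with a gripper value outside its range is refused whole. "gripper" is the opening, from 0 (shut) to 1 (fully open), set as the call begins (left out, the last holds). The fingers move at their own pace and stop on an object; the grip force is fixed at half the most. Time passes only in rows, so rows that repeat a pose let the fingers close. It gives the time, the measured TCP pose, the force and the opening at its end, in the units of the state.
- bot.read_state(): the state, without advancing time (a new reading comes with each control period).
- bot.capture(name): name is "scene" or "side" or "wrist"; returns (picture, depth): 420x560x3 uint8, red, green, blue; 420x560 float32, m along the optical axis (not along the pixel's ray), 0 where there is no reading.
- bot.get_calibration(name): a dict with "mtx" (3x3 intrinsics, pixels), "pose" (4x4, takes a point from camera to world coordinates); the wrist camera has in their place "hand_eye" (4x4, takes a point from camera to tool coordinates, whose origin is the TCP and whose axes are the tool frame's). Camera axes: x right, y up, looking along -z (the intrinsics and any distortion apply to the point x, -y, -z); pixel columns grow to the right and rows downward; lengths in m; the calibration is good to about 2 mm. The wrist camera is an equidistant fisheye: a pixel r from the principal point sees the ray r / f radians off the axis. A picture is of the moment at which its call begins: read the wrist's pose just before it. get_calibration takes no time and is no camera call.
- bot.hand_in(): hands the job in, once; it reports no verdict.
The state is a dict: "time_s": time; "joint_positions": joint angles; "qvel": joint speeds; "tau": joint torques, N m; "position": TCP position; "tcp_rot": TCP orientation; "force": force on the tool from outside, world axes, zero at the start; "moment": the same for the moment, N m; "opening": opening from 0.0 (shut) to 1.0 (fully open).
Only numpy, scipy, OpenCV 4.12 (cv2) and the standard library are available. Lean on these libraries where they do the work, as an engineer would, in place of code of your own. Each camera call takes 0.05 s, during which the arm holds its last target.

## Working session

There is one attempt and no reset: what is moved stays moved. The work goes in short steps, Python scripts to look and compute and a tool call to move; the robot and the scene stay as the last step left them, time stands still between calls to the robot, and variables do not carry over. Pictures are saved under pics/ and viewed, and the job is handed in when it is done.

Besides the shell and the picture viewer there is one more tool, called after "Call:" by a JSON object that holds its "fn" and its "kwargs". jog_arm: Moves the arm, as the interface text tells. Its arguments: {"type":"object","properties":{"motion":{"type":"array","items":{"type":"number"}},"gripper":{"type":"number"}},"required":["motion"]}

```bash
ls; mkdir -p pics
python3 - <<'E'
from rig import bot
import cv2,numpy as np
s=bot.read_state(); print({k:np.round(v,4).tolist() for k,v in s.items()})
for n in ("scene","side"):
    p,d=bot.capture(n); cv2.imwrite(f"pics/{n}0.png",p[:,:,::-1]); np.savez(f"{n}0.npz",p=p,d=d)
for n in ("scene","side","wrist"): print(n,bot.get_calibration(n))
E
```

```text
pics
{'time_s': 0.0, 'joint_positions': [-84.1394, 30.2773, 82.1582, -0.0021, 67.6872, -10.2274], 'qvel': [-0.0909, -0.0232, -0.0299, 0.0555, 0.0941, 0.0117], 'tau': [-0.0018, -44.0047, -17.6593, 0.063, 0.0585, -0.0002], 'position': [0.1731, -0.5998, 0.2203], 'tcp_rot': [[-0.9608, -0.0003, 0.2771], [-0.2771, 0.0021, -0.9608], [-0.0003, -1.0, -0.0021]], 'force': [-0.2465, -1.7527, -0.921], 'moment': [-0.0456, -0.0183, -0.0211], 'opening': 1.0043}
scene {'mtx': array([[388.45437371,   0.        , 287.35910178],
       [  0.        , 388.45437371, 213.8443397 ],
       [  0.        ,   0.        ,   1.        ]]), 'pose': array([[ 0.58960923, -0.45254759,  0.66900048,  1.23306309],
       [ 0.80747614,  0.34927038, -0.47538668, -0.48036645],
       [-0.01852696,  0.82049429,  0.57135441,  0.64199127],
       [ 0.        ,  0.        ,  0.        ,  1.        ]])}
side {'mtx': array([[440.35319309,   0.        , 275.17597995],
       [  0.        , 440.35319309, 212.69520171],
       [  0.        ,   0.        ,   1.        ]]), 'pose': array([[ 0.99500599,  0.07010582, -0.07105102,  0.477089  ],
       [-0.09959618,  0.65018609, -0.75321886, -1.00081868],
       [-0.00660864,  0.75653369,  0.65392133,  0.95339907],
       [ 0.        ,  0.        ,  0.        ,  1.        ]])}
wrist {'mtx': array([[325.1922621 ,   0.        , 276.71988706],
       [  0.        , 325.1922621 , 205.04068916],
       [  0.        ,   0.        ,   1.        ]]), 'hand_eye': array([[-1.14552753e-03, -9.67202967e-01, -2.54002181e-01,
        -6.86136321e-02],
       [ 6.55964075e-04,  2.54001566e-01, -9.67203585e-01,
        -1.64068021e-01],
       [ 9.99999129e-01, -1.27457464e-03,  3.43484613e-04,
        -7.43517410e-04],
       [ 0.00000000e+00,  0.00000000e+00,  0.00000000e+00,
         1.00000000e+00]])}
```

View pics/scene0.png

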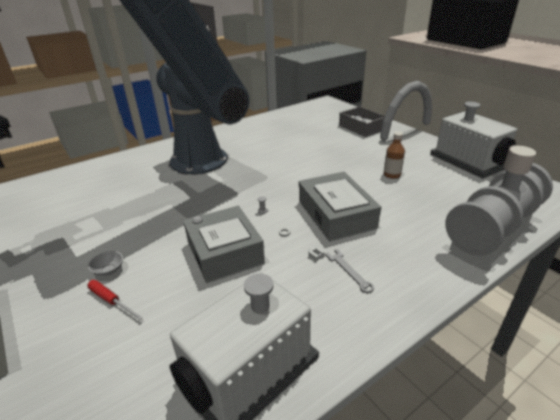

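View pics/side0.png

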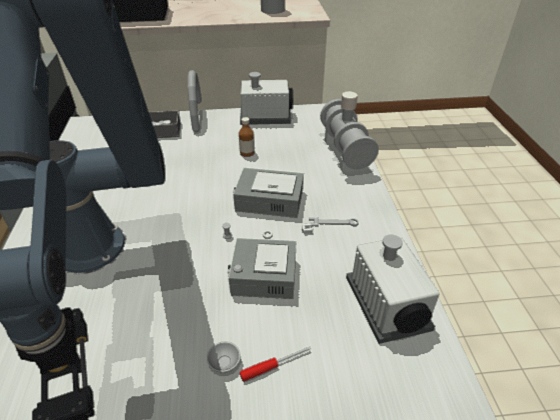

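In the side view, the nearer box (about 230–298, 238–298) is the gauge controller with the cap on its front strip (237,268) and its hatch near (271,258). The pump controller is at (270,190). Next I'll measure the hatch.

```bash
cat > h.py <<'E'
import numpy as np,cv2
from rig import bot
def cloud(n,d):
    c=bot.get_calibration(n);K=c['mtx'];T=c['pose']
    v,u=np.mgrid[:420,:560]
    P=np.stack([(u-K[0,2])/K[0,0]*d,-(v-K[1,2])/K[1,1]*d,-d],-1)
    return P@T[:3,:3].T+T[:3,3]
E
python3 - <<'E'
from h import *
for n in("side","scene"):
    z=np.load(n+"0.npz");W=cloud(n,z['d']);p=z['p']
    m=(z['d']>0)&(W[...,2]>.079)&(W[...,2]<.088)&(p.min(2)>150)&(W[...,0]>.3)&(W[...,0]<.9)
    k,l,st,ce=cv2.connectedComponentsWithStats(m.astype(np.uint8))
    for i in range(1,k):
        if st[i,4]>80:
            q=W[l==i];r=cv2.minAreaRect(q[:,:2].astype(np.float32)); print(n,'hatch',st[i],q.mean(0).round(4),r,np.median(q[:,2]))
    m=(z['d']>0)&(W[...,2]>.065)&(W[...,2]<.095)&(W[...,0]>.3)&(W[...,0]<.9)&(W[...,1]<.4)&(W[...,1]>-.4)
    k,l,st,ce=cv2.connectedComponentsWithStats(m.astype(np.uint8))
    for i in range(1,k):
        if st[i,4]>300:
            q=W[l==i];r=cv2.minAreaRect(q[:,:2].astype(np.float32)); print(n,'top',st[i],q.mean(0).round(4),r,np.median(q[:,2]))
p=np.load("side0.npz")['p'][225:305,220:310,::-1];cv2.imwrite("pics/zs.png",cv2.resize(p,None,fx=7,fy=7,interpolation=2))
p=np.load("scene0.npz")['p'][195:280,180:270,::-1];cv2.imwrite("pics/zc.png",cv2.resize(p,None,fx=7,fy=7,interpolation=2))
E
```

```text
side hatch [252 172  44  21 672] [0.5838 0.1563 0.0838] ((0.5831738710403442, 0.15631353855133057), (0.10492865741252899, 0.13265995681285858), 75.27205657958984) 0.08392640358825942
side hatch [254 244  34  28 769] [ 0.543  -0.1807  0.0836] ((0.5423378944396973, -0.18045848608016968), (0.10325620323419571, 0.08315837383270264), 79.86873626708984) 0.08357169544023957
side top [ 233  168   71   36 1853] [0.5665 0.1496 0.0786] ((0.5671482682228088, 0.1619143784046173), (0.1607590913772583, 0.2134270966053009), 74.34222412109375) 0.07771530878737698
side top [ 229  238   68   47 2642] [ 0.52   -0.185   0.0781] ((0.5211936831474304, -0.17510953545570374), (0.15672369301319122, 0.17354050278663635), 80.30315399169922) 0.0768136446520255
side top [354 262  32  59 311] [ 0.7752 -0.319   0.0802] ((0.7740493416786194, -0.30841243267059326), (0.009229877032339573, 0.18454903364181519), 8.677116394042969) 0.08051032747318676
scene hatch [315 179  53  30 888] [0.5871 0.1573 0.0818] ((0.5841784477233887, 0.15855860710144043), (0.09871165454387665, 0.1357199102640152), 73.99066162109375) 0.08178849153271056
scene hatch [200 218  49  30 842] [ 0.5458 -0.1793  0.0815] ((0.5433424711227417, -0.17760318517684937), (0.09814586490392685, 0.08725833147764206), 79.90152740478516) 0.08145878389333605
scene top [ 299  171   83   51 2324] [0.5831 0.1538 0.0767] ((0.5684508085250854, 0.1640719771385193), (0.1529589593410492, 0.21589720249176025), 74.6998062133789) 0.07494246499401536
scene top [ 183  205   81   58 2727] [ 0.535 -0.179  0.076] ((0.5230118036270142, -0.1734781712293625), (0.150717094540596, 0.1747954785823822), 79.99358367919922) 0.07421586479553766
```

View pics/zs.png

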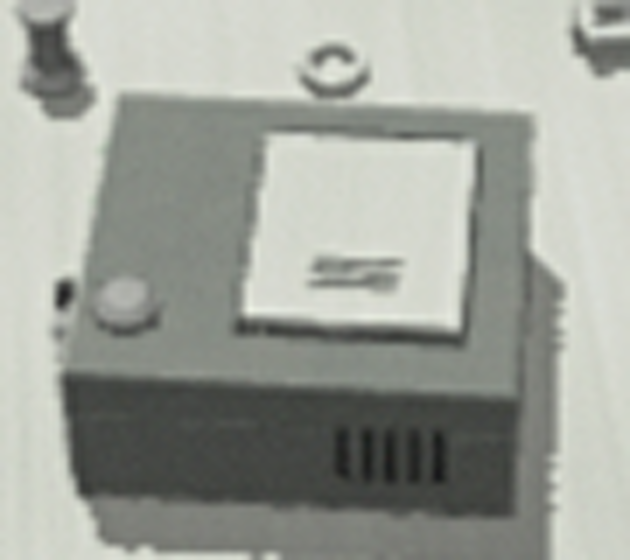

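View pics/zc.png

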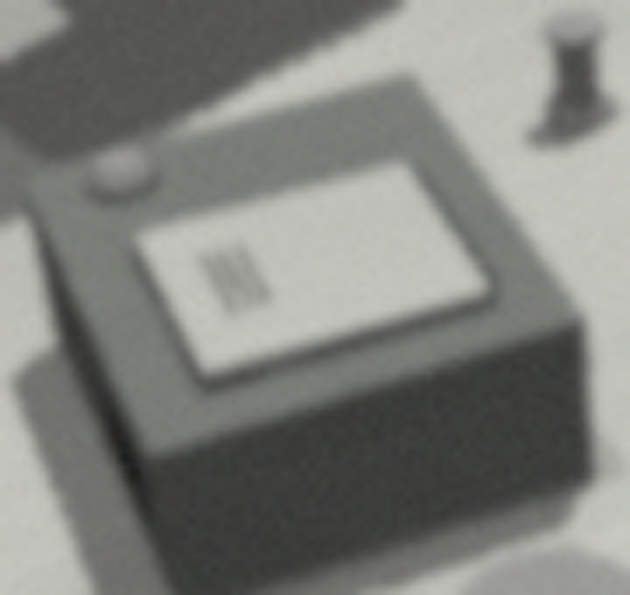

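```bash
cat >> h.py <<'E'
from scipy.spatial.transform import Rotation as Ro
a=np.radians(-10.1);UX=np.array([np.cos(a),np.sin(a),0]);UY=np.array([-np.sin(a),np.cos(a),0]);Z=np.array([0,0,1.])
C=np.array([.5432,-.1792,.082])
MARK=C-.026*UY; BRK=C-.015*UY; BRK[2]=.071
RT=np.column_stack([-UY,-Z,UX])
def to(p,R=RT):
    s=bot.read_state();R0=np.array(s['tcp_rot']);p0=np.array(s['position'])
    return (R0.T@(np.asarray(p)-p0)*1000).round(1),np.degrees(Ro.from_matrix(R0.T@R).as_rotvec()).round(2)
E
python3 - <<'E'
from h import *
print(MARK,BRK,to(MARK+[0,0,.15]))
E
```

```text
[ 0.53864047 -0.20479708  0.082     ] [ 0.5405695  -0.19396755  0.071     ] (array([-460.6,  -10.9, -278.3]), array([  0.09, -63.81,  -0.08]))
```

Call:
{"fn": "jog_arm", "kwargs": {"motion": [-25, -5, -15, 0, -4, 0, -70, -11, -42, 0, -10, 0, -120, -11, -73, 0, -17, 0, -170, -11, -103, 0, -24, 0, -220, -11, -133, 0, -31, 0, -270, -11, -163, 0, -38, 0, -320, -11, -193, 0, -45, 0, -370, -11, -223, 0, -52, 0, -415, -11, -250, 0, -58, 0, -445, -11, -269, 0, -62, 0, -460, -11, -278, 0, -63.8, 0, -460, -11, -278, 0, -63.8, 0, -460, -11, -278, 0, -63.8, 0, -460, -11, -278, 0, -63.8, 0], "gripper": 0}}

```text
time_s: 1.85
position: [0.5374, -0.207, 0.2322]
tcp_rot: [[-0.178, -0.0, 0.984], [-0.984, -0.0, -0.178], [0.0, -1.0, -0.0]]
force: [-0.2, 0.2, -0.3]
opening: 0.002
```

Run:
```python
from h import *
s=bot.read_state()
p,d=bot.capture("wrist"); cv2.imwrite("pics/w1.png",p[:,:,::-1]); np.savez("w1.npz",p=p,d=d,R=s['tcp_rot'],t=s['position'])
print(s['position'],s['joint_positions'],s['force'],s['opening'],to(MARK+[0,0,.15]))
# project predicted points into the wrist picture
c=bot.get_calibration("wrist");K=c['mtx'];H=c['hand_eye']
R=np.array(s['tcp_rot']);t=np.array(s['position'])
def proj(w):
    q=R.T@(w-t); q=H[:3,:3].T@(q-H[:3,3]); v=np.array([q[0],-q[1],-q[2]]); th=np.arctan2(np.hypot(*v[:2]),v[2]); e=v[:2]/np.hypot(*v[:2])
    return K[:2,2]+K[0,0]*th*e
im=p[:,:,::-1].copy()
for w in [MARK]+[C+i*.042*UX+j*.05*UY for i in(-1,1) for j in(-1,1)]:
    u=proj(w);print(u.round(1));cv2.circle(im,tuple(int(x) for x in u.round()),2,(0,0,255),-1)
cv2.imwrite("pics/w1m.png",im)
```

```text
[ 0.53735135 -0.20701686  0.23223583] [-3.21744712e+01  2.57004751e+01  8.85721954e+01 -1.76651101e-02
  6.57457047e+01 -2.19358001e+01] [-0.22748531  0.19766543 -0.28232525] 0.0016891358651108946 (array([-2.4,  0.3,  0.8]), array([ 0.01, -0.13,  0.01]))
[278.5 190.2]
[237.  213.5]
[234.7 113.1]
[320.  213.4]
[322.3 113.1]
```

View pics/w1m.png

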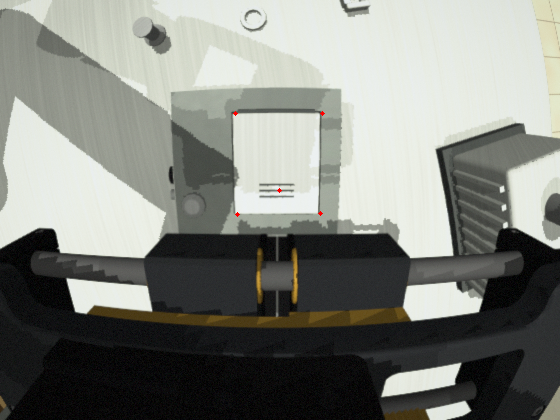

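The ribbed mark is at (277,190), within 2 px of my prediction, and the red corner predictions fit the plate. Going down to just above it.

Call:
{"fn": "jog_arm", "kwargs": {"motion": [-2.4, 30, 0, 0, 0, 0, -2.4, 70, 0, 0, 0, 0, -2.4, 105, 0, 0, 0, 0, -2.4, 118, 0, 0, 0, 0, -2.4, 120, 0, 0, 0, 0, -2.4, 120, 0, 0, 0, 0, -2.4, 120, 0, 0, 0, 0]}}

```text
time_s: 2.78
position: [0.5395, -0.2041, 0.1136]
tcp_rot: [[-0.176, 0.002, 0.984], [-0.984, -0.001, -0.176], [0.001, -1.0, 0.003]]
force: [0.4, 0.4, -0.1]
opening: 0.003
```

Call:
{"fn": "jog_arm", "kwargs": {"motion": [0, 5, 0, 0, 0, 0, 0, 8, 0, 0, 0, 0, 0, 10, 0, 0, 0, 0, 0, 12, 0, 0, 0, 0, 0, 14, 0, 0, 0, 0, 0, 14, 0, 0, 0, 0]}}

```text
time_s: 3.52
position: [0.5385, -0.2035, 0.098]
tcp_rot: [[-0.176, -0.0, 0.984], [-0.984, 0.0, -0.176], [-0.0, -1.0, -0.0]]
force: [-0.0, 0.9, -0.8]
opening: 0.003
```

Run:
```python
from h import *
for i in range(3):
    s=bot.read_state(); print(s['position'],s['force'],s['moment'])
    p,d=bot.capture("side")
cv2.imwrite("pics/s2.png",cv2.resize(p[190:310,210:330,::-1],None,fx=5,fy=5,interpolation=2))
```

```text
[ 0.53846633 -0.2034779   0.09802251] [-0.04939032  0.88703295 -0.7853028 ] [-0.03183259 -0.03105105  0.00110348]
[ 0.53855515 -0.2035358   0.09816569] [-0.68971461  0.28343404 -0.30760914] [ 0.018053   -0.04118549 -0.02055704]
[ 0.53863064 -0.20354302  0.09824809] [ 3.81139077e-01 -1.99849060e-04  7.74185411e-02] [ 0.00725348 -0.09935848  0.02731319]
```

View pics/s2.png

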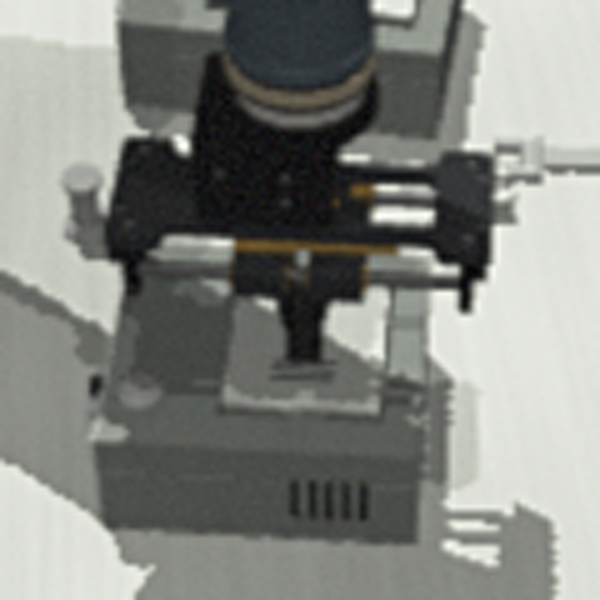

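The fingertips are right at or just above the ribs, with no contact force yet. I'll press on in small steps.

Call:
{"fn": "jog_arm", "kwargs": {"motion": [0, 1, 0, 0, 0, 0, 0, 2, 0, 0, 0, 0, 0, 3, 0, 0, 0, 0, 0, 3, 0, 0, 0, 0]}}

```text
time_s: 4.18
position: [0.5385, -0.2035, 0.0951]
tcp_rot: [[-0.176, -0.0, 0.984], [-0.984, 0.0, -0.176], [-0.0, -1.0, -0.0]]
force: [-0.9, 0.1, -0.1]
opening: 0.006
```

Run:
```python
from h import *
p,d=bot.capture("scene")
cv2.imwrite("pics/c3.png",cv2.resize(p[170:290,170:290,::-1],None,fx=5,fy=5,interpolation=2))
np.savez("c3.npz",p=p,d=d)
p,d=bot.capture("side")
W=cloud("side",d)
cv2.imwrite("pics/s3.png",cv2.resize(p[230:300,230:310,::-1],None,fx=7,fy=7,interpolation=2))
# local pts
L=(W-C)@np.column_stack([UX,UY,Z])
m=(abs(L[...,0])<.042)&(abs(L[...,1])<.055)&(abs(L[...,2])<.03)
for y in np.arange(-.055,.055,.01):
    k=m&(L[...,1]>y)&(L[...,1]<y+.01)
    for s,kk in(('L',k&(L[...,0]<-.015)),('M',k&(abs(L[...,0])<.012)),('R',k&(L[...,0]>.015))):
        if kk.sum()>3: print(round(y+.005,3),s,kk.sum(),np.median(L[kk][:,2]).round(4))
```

```text
-0.05 L 39 -0.0002
-0.05 M 29 0.0015
-0.05 R 41 -0.0005
-0.04 L 30 0.0022
-0.04 M 45 0.0039
-0.04 R 30 0.0024
-0.03 L 29 0.0015
-0.03 M 47 0.0015
-0.03 R 31 0.0022
-0.02 L 26 0.0015
-0.02 M 11 0.002
-0.02 R 24 0.002
-0.01 L 27 0.0018
-0.01 M 6 0.0016
-0.01 R 26 0.0016
0.0 L 23 0.0013
0.0 R 28 0.0021
0.01 L 28 0.0015
0.01 R 23 0.0012
0.02 L 18 0.0015
0.02 R 29 0.0008
0.03 R 12 0.0014
```

View pics/c3.png

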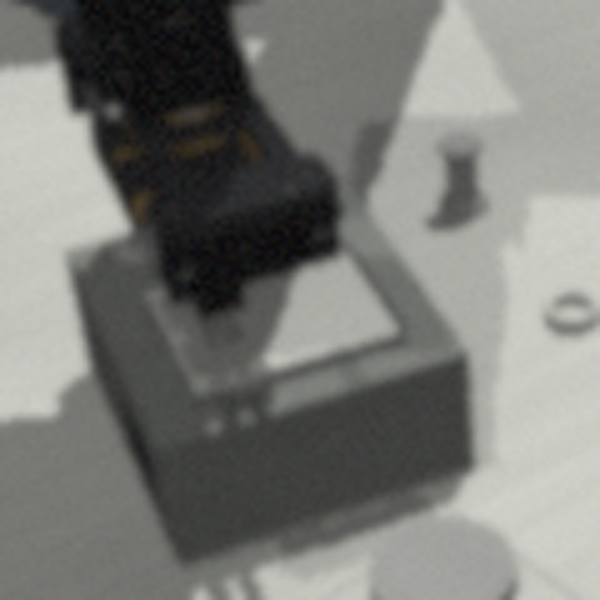

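View pics/s3.png

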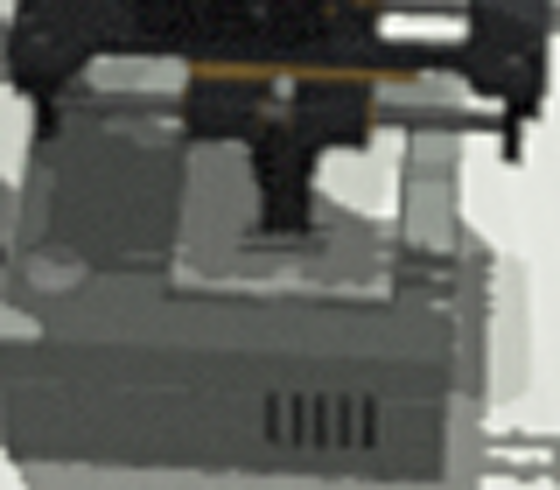

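Run:
```python
from h import *
s=bot.read_state();print(s['position'],s['force'])
for n in("side","scene"):
    p,d=bot.capture(n);W=cloud(n,d);L=(W-C)@np.column_stack([UX,UY,Z])
    m=(d>0)&(p.max(2)<75)&(abs(L[...,0])<.02)&(abs(L[...,1])<.06)&(L[...,2]>-.02)&(L[...,2]<.05)
    q=L[m];print(n,len(q))
    for z in np.arange(-.005,.04,.005):
        k=q[(q[:,2]>=z)&(q[:,2]<z+.005)]
        if len(k): print(round(z,3),len(k),k.min(0).round(4),k.max(0).round(4))
```

```text
[ 0.53857725 -0.20353331  0.09523069] [ 0.37779634  0.04262088 -0.02108478]
side 89
-0.005 5 [-0.0192 -0.0266 -0.0035] [ 0.0087  0.0196 -0.0007]
0.0 20 [-0.0151 -0.0338  0.0002] [0.0067 0.0057 0.0048]
0.005 1 [ 0.0013 -0.0265  0.0054] [ 0.0013 -0.0265  0.0054]
0.01 1 [ 0.0072 -0.0335  0.0134] [ 0.0072 -0.0335  0.0134]
0.015 6 [-0.0057 -0.0358  0.0154] [ 0.0074 -0.0321  0.0196]
0.02 7 [-0.0054 -0.0376  0.0201] [ 0.0101 -0.0329  0.0246]
0.025 10 [-0.0057 -0.0356  0.0251] [ 0.0075 -0.0321  0.0295]
0.03 10 [-0.0058 -0.0385  0.0305] [ 0.0104 -0.0325  0.035 ]
0.035 9 [-0.0081 -0.0387  0.036 ] [ 0.0105 -0.0329  0.0397]
scene 74
-0.005 14 [-0.0116 -0.0313 -0.0024] [ 0.011  -0.0063 -0.0002]
0.0 17 [-0.0185 -0.0328  0.    ] [ 0.0108 -0.0178  0.002 ]
0.01 6 [ 0.0061 -0.0329  0.0111] [ 0.0098 -0.0129  0.015 ]
0.015 17 [ 0.0073 -0.0325  0.0162] [ 0.0117 -0.0132  0.0198]
0.02 16 [ 0.0073 -0.0338  0.0213] [ 0.0126 -0.0124  0.0244]
0.025 3 [ 0.01   -0.034   0.0256] [ 0.0109 -0.0172  0.0267]
```

Depth from both cameras shows the fingertips still about 10 mm above the plate, so the TCP reading runs low against the cameras. I'll carry on down in guarded steps, moving 2.5 mm towards the free edge.

Call:
{"fn": "jog_arm", "kwargs": {"motion": [1, 2, 0, 0, 0, 0, 2.5, 4, 0, 0, 0, 0, 2.5, 6, 0, 0, 0, 0, 2.5, 8, 0, 0, 0, 0, 2.5, 8, 0, 0, 0, 0]}}

```text
time_s: 5.0
position: [0.538, -0.2059, 0.087]
tcp_rot: [[-0.176, -0.0, 0.984], [-0.984, 0.0, -0.176], [-0.0, -1.0, -0.0]]
force: [0.1, 0.3, 0.1]
opening: 0.005
```

Call:
{"fn": "jog_arm", "kwargs": {"motion": [0, 1, 0, 0, 0, 0, 0, 2, 0, 0, 0, 0, 0, 3, 0, 0, 0, 0, 0, 3, 0, 0, 0, 0]}}

```text
time_s: 5.5
position: [0.5381, -0.2059, 0.0841]
tcp_rot: [[-0.176, -0.0, 0.984], [-0.984, 0.0, -0.176], [-0.0, -1.0, -0.0]]
force: [0.1, 0.7, 0.4]
opening: 0.005
```

Run:
```python
from h import *
s=bot.read_state();print(s['position'],s['force'])
for n in("side","scene"):
    p,d=bot.capture(n);W=cloud(n,d);L=(W-C)@np.column_stack([UX,UY,Z])
    m=(d>0)&(p.max(2)<75)&(abs(L[...,0])<.02)&(abs(L[...,1])<.06)&(L[...,2]>-.02)&(L[...,2]<.05)
    q=L[m];print(n,len(q))
    for z in np.arange(-.005,.025,.0025):
        k=q[(q[:,2]>=z)&(q[:,2]<z+.0025)]
        if len(k): print(round(z,3),len(k),k.min(0).round(4),k.max(0).round(4))
    if n=="side":cv2.imwrite("pics/s4.png",cv2.resize(p[230:300,230:310,::-1],None,fx=7,fy=7,interpolation=2))
```

```text
[ 0.53809082 -0.20594406  0.08414892] [0.13529684 0.67136517 0.36753785]
side 109
0.0 2 [-0.0175 -0.0081  0.0002] [-0.0139  0.0013  0.0017]
0.002 9 [-0.0148 -0.0368  0.0027] [-0.0006 -0.0211  0.0045]
0.005 7 [-0.0057 -0.0383  0.0057] [ 0.0102 -0.0345  0.0074]
0.008 5 [-0.0118 -0.039   0.0077] [ 0.0076 -0.0295  0.0088]
0.01 3 [-0.0032 -0.0364  0.0108] [ 0.0022 -0.0352  0.0124]
0.012 6 [-0.0005 -0.0397  0.0128] [ 0.0104 -0.0342  0.0149]
0.015 4 [-0.0057 -0.0406  0.0158] [ 0.0104 -0.0364  0.0163]
0.017 3 [ 0.0022 -0.0379  0.0185] [ 0.0103 -0.0353  0.0193]
0.02 6 [-0.0054 -0.0413  0.0204] [ 0.0101 -0.0352  0.0224]
0.022 6 [-0.0081 -0.039   0.0228] [ 0.0078 -0.0323  0.0242]
scene 74
-0.005 1 [-0.0144 -0.0477 -0.0033] [-0.0144 -0.0477 -0.0033]
-0.002 9 [-0.0097 -0.042  -0.0017] [ 0.0119  0.008  -0.    ]
0.0 25 [-0.0173 -0.0474  0.0001] [0.014  0.0038 0.0024]
0.002 4 [ 0.0082 -0.0347  0.0036] [ 0.0108 -0.0202  0.0048]
0.005 13 [ 0.0076 -0.0361  0.0051] [ 0.0115 -0.0141  0.0074]
0.008 9 [ 0.0081 -0.0362  0.0077] [ 0.0105 -0.014   0.0099]
0.01 8 [ 0.0086 -0.0357  0.0102] [ 0.0101 -0.0163  0.0122]
0.012 2 [ 0.0099 -0.0307  0.0133] [ 0.0102 -0.0235  0.0138]
```

View pics/s4.png

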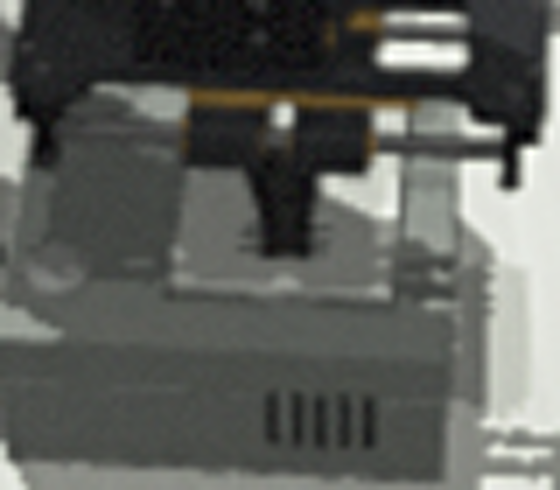

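Call:
{"fn": "jog_arm", "kwargs": {"motion": [0, 1, 0, 0, 0, 0, 0, 2, 0, 0, 0, 0, 0, 3, 0, 0, 0, 0, 0, 3, 0, 0, 0, 0]}}

```text
time_s: 6.1
position: [0.5381, -0.2062, 0.0814]
tcp_rot: [[-0.175, -0.0, 0.984], [-0.984, -0.0, -0.175], [0.0, -1.0, -0.0]]
force: [-1.3, -0.5, 2.3]
opening: 0.004
```

Call:
{"fn": "jog_arm", "kwargs": {"motion": [0, 1, 0, 0, 0, 0, 0, 2, 0, 0, 0, 0, 0, 2, 0, 0, 0, 0]}}

```text
time_s: 6.48
position: [0.5381, -0.2063, 0.0793]
tcp_rot: [[-0.175, 0.0, 0.984], [-0.984, -0.0, -0.175], [0.0, -1.0, 0.0]]
force: [-1.7, -0.9, 2.0]
opening: 0.007
```

Contact is made at about 2 N. Pressing on to the stop.

Call:
{"fn": "jog_arm", "kwargs": {"motion": [0, 1, 0, 0, 0, 0, 0, 2, 0, 0, 0, 0, 0, 2, 0, 0, 0, 0]}}

```text
time_s: 6.85
position: [0.5383, -0.206, 0.0771]
tcp_rot: [[-0.176, 0.0, 0.984], [-0.984, 0.0, -0.176], [-0.0, -1.0, 0.0]]
force: [-1.2, -2.0, 4.4]
opening: 0.007
```

Call:
{"fn": "jog_arm", "kwargs": {"motion": [0, 1, 0, 0, 0, 0, 0, 2, 0, 0, 0, 0, 0, 2, 0, 0, 0, 0]}}

```text
time_s: 7.22
position: [0.5383, -0.2061, 0.0758]
tcp_rot: [[-0.175, 0.0, 0.984], [-0.984, -0.0, -0.175], [0.0, -1.0, 0.0]]
force: [-2.0, -0.8, 6.6]
opening: 0.002
```

Call:
{"fn": "jog_arm", "kwargs": {"motion": [0, 1, 0, 0, 0, 0, 0, 2, 0, 0, 0, 0, 0, 2, 0, 0, 0, 0]}}

```text
time_s: 7.6
position: [0.5383, -0.2062, 0.0746]
tcp_rot: [[-0.175, 0.0, 0.985], [-0.985, -0.001, -0.175], [0.0, -1.0, 0.001]]
force: [-2.3, -1.2, 10.3]
opening: 0.007
```

Call:
{"fn": "jog_arm", "kwargs": {"motion": [0, 1.5, 0, 0, 0, 0, 0, 3, 0, 0, 0, 0, 0, 3, 0, 0, 0, 0]}}

```text
time_s: 7.98
position: [0.5384, -0.2062, 0.0742]
tcp_rot: [[-0.175, 0.001, 0.985], [-0.985, -0.001, -0.175], [0.001, -1.0, 0.001]]
force: [-7.0, -0.0, 26.8]
opening: 0.006
```

That is a hard stop at 27 N. Drawing back up and away from the swing.

Call:
{"fn": "jog_arm", "kwargs": {"motion": [0, -15, 0, 0, 0, 0, 20, -45, 0, 0, 0, 0, 60, -80, 0, 0, 0, 0, 100, -115, 0, 0, 0, 0, 140, -145, 0, 0, 0, 0, 160, -160, 0, 0, 0, 0, 165, -165, 0, 0, 0, 0, 165, -165, 0, 0, 0, 0, 165, -165, 0, 0, 0, 0, 165, -165, 0, 0, 0, 0, 165, -165, 0, 0, 0, 0, 165, -165, 0, 0, 0, 0, 165, -165, 0, 0, 0, 0, 165, -165, 0, 0, 0, 0, 165, -165, 0, 0, 0, 0, 165, -165, 0, 0, 0, 0, 165, -165, 0, 0, 0, 0, 165, -165, 0, 0, 0, 0]}}

```text
time_s: 10.22
position: [0.5092, -0.3684, 0.2353]
tcp_rot: [[-0.176, -0.0, 0.984], [-0.984, 0.0, -0.176], [-0.0, -1.0, -0.0]]
force: [-0.3, 0.9, -0.5]
opening: 0.004
```

Run:
```python
from h import *
s=bot.read_state();print(s['position'],s['force'])
p,d=bot.capture("wrist");cv2.imwrite("pics/w5.png",p[:,:,::-1])
p,d=bot.capture("scene");cv2.imwrite("pics/c5.png",p[:,:,::-1]);np.savez("c5.npz",p=p,d=d)
```

```text
[ 0.50917749 -0.36844016  0.23525393] [-0.3100373   0.85898075 -0.489572  ]
```

View pics/w5.png

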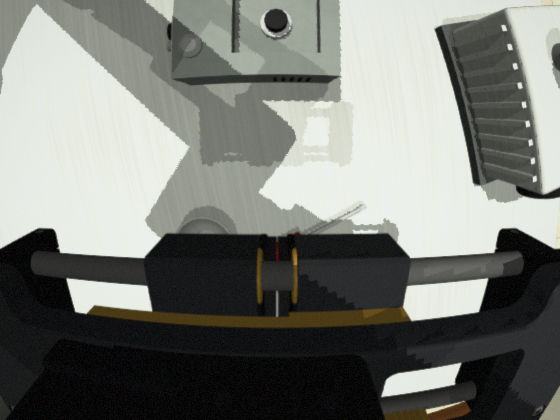

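View pics/c5.png

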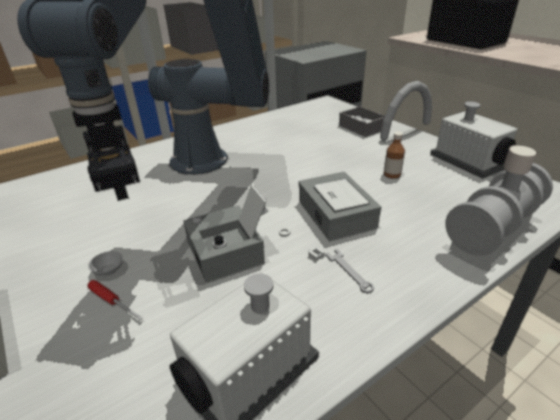

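The hatch stands open, with the black button in view at wrist (276,24) and scene (220,240). I'll wait hands off and locate the button.

Call:
{"fn": "jog_arm", "kwargs": {"motion": [0, 0, 0, 0, 0, 0, 0, 0, 0, 0, 0, 0, 0, 0, 0, 0, 0, 0, 0, 0, 0, 0, 0, 0, 0, 0, 0, 0, 0, 0, 0, 0, 0, 0, 0, 0, 0, 0, 0, 0, 0, 0, 0, 0, 0, 0, 0, 0, 0, 0, 0, 0, 0, 0, 0, 0, 0, 0, 0, 0, 0, 0, 0, 0, 0, 0, 0, 0, 0, 0, 0, 0, 0, 0, 0, 0, 0, 0, 0, 0, 0, 0, 0, 0, 0, 0, 0, 0, 0, 0, 0, 0, 0, 0, 0, 0, 0, 0, 0, 0, 0, 0, 0, 0, 0, 0, 0, 0, 0, 0, 0, 0, 0, 0, 0, 0, 0, 0, 0, 0]}}

```text
time_s: 12.82
position: [0.5092, -0.3684, 0.2352]
tcp_rot: [[-0.176, -0.0, 0.984], [-0.984, 0.0, -0.176], [-0.0, -1.0, -0.0]]
force: [0.2, -0.2, -0.5]
opening: 0.002
```

Run:
```python
from h import *
s=bot.read_state();print(s['position'],s['force'])
B=np.column_stack([UX,UY,Z])
for n in("side","scene"):
    p,d=bot.capture(n);W=cloud(n,d);L=(W-C)@B
    m=(d>0)&(p.max(2)<70)&(abs(L[...,0])<.03)&(L[...,1]<.02)&(L[...,1]>-.045)&(L[...,2]>-.018)&(L[...,2]<.0)
    q=L[m];print(n,len(q),q.mean(0),q.min(0),q.max(0))
    h=(d>0)&(abs(L[...,0])<.035)&(L[...,2]>.02)&(L[...,2]<.11)&(L[...,1]>.03)&(L[...,1]<.12)
    q=L[h]; f=np.polyfit(q[:,2],q[:,1],1); print('hatch',len(q),'tilt deg',np.degrees(np.arctan(f[0])),q[:,2].max())
    np.savez(f"{n}6.npz",p=p,d=d)
    x0,y0=(215,210) if n=="side" else (170,160)
    cv2.imwrite(f"pics/{n}6.png",cv2.resize(p[y0:y0+100,x0:x0+110,::-1],None,fx=6,fy=6,interpolation=2))
c=bot.get_calibration("wrist");K=c['mtx'];H=c['hand_eye']
R=np.array(s['tcp_rot']);t=np.array(s['position'])
v=(np.array([276.5,24])-K[:2,2])/K[0,0];th=np.hypot(*v);e=v/th
r=np.array([np.sin(th)*e[0],-np.sin(th)*e[1],-np.cos(th)])
r=R@H[:3,:3]@r;o=R@H[:3,3]+t
print('wrist',[((o+r*(z-o[2])/r[2]-C)@B).round(4) for z in(.071,.063)])
print('TCP local',(t-C)@B, 'to brk', to(BRK+[0,0,.1]))
```

```text
[ 0.50918528 -0.36842026  0.23524111] [ 0.24947674 -0.22156795 -0.48725691]
side 37 [ 0.00202994 -0.01998403 -0.01168333] [-0.00499276 -0.02650619 -0.0178344 ] [ 0.00878637 -0.01035985 -0.0058465 ]
hatch 149 tilt deg 24.519379939400164 0.08510428541318056
scene 48 [ 0.00337103 -0.0142408  -0.01317798] [-0.01138211 -0.02321149 -0.01714623] [ 0.01236512 -0.00483113 -0.01030406]
hatch 444 tilt deg 25.15358513609988 0.08469280987380624
wrist [array([-0.0016, -0.0209, -0.011 ]), array([-0.0016, -0.0184, -0.019 ])]
TCP local [-0.00030466 -0.19225299  0.15324111] to brk (array([-177.3,   64.2,    0.3]), array([ 0.  , -0.01, -0.  ]))
```

View pics/side6.png

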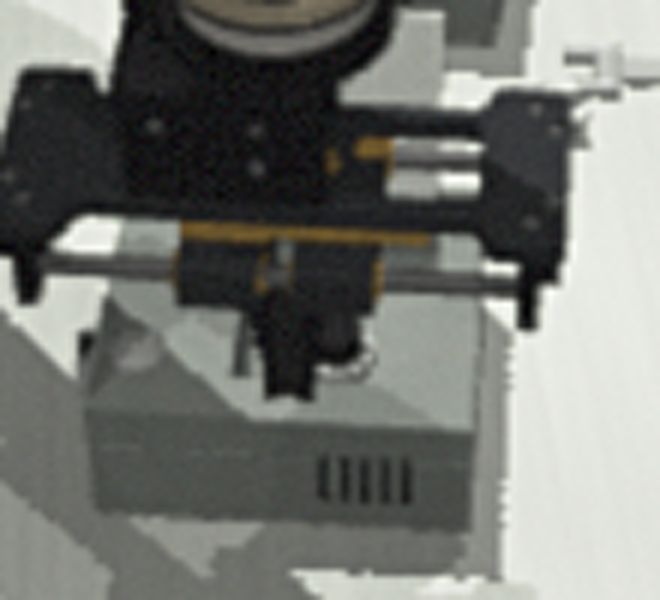

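The hatch is open at a 25° lean, as it should be. Before going lower, I'll check how far the gripper body hangs below relative to the fingertip.

Run:
```python
from h import *
B=np.column_stack([UX,UY,Z]);t=np.array([.50918,-.36842,.2352])
for n in("side","scene"):
    z=np.load(n+"6.npz");p,d=z['p'],z['d'];W=cloud(n,d);L=(W-t)@B
    m=(d>0)&(abs(L[...,0])<.13)&(abs(L[...,1])<.09)&(L[...,2]>-.08)&(L[...,2]<.15)
    q=L[m]
    for x in np.arange(-.13,.13,.01):
        k=q[(q[:,0]>=x)&(q[:,0]<x+.01)]
        if len(k)>3: print(n,round(x+.005,3),len(k),'zmin',np.sort(k[:,2])[2].round(4),'y',k[:,1].min().round(3),k[:,1].max().round(3))
z=np.load("side0.npz");W=cloud("side",z['d']);print('cap local',((W[268,237]-C)@B).round(4))
```

```text
side -0.095 49 zmin 0.1063 y -0.037 0.032
side -0.085 180 zmin 0.0744 y -0.039 0.037
side -0.075 192 zmin 0.0744 y -0.039 0.036
side -0.065 146 zmin 0.0856 y -0.037 0.035
side -0.055 87 zmin 0.0871 y -0.035 0.015
side -0.045 105 zmin 0.0845 y -0.035 -0.019
side -0.035 120 zmin 0.0843 y -0.039 -0.015
side -0.025 170 zmin 0.079 y -0.04 -0.012
side -0.015 171 zmin 0.0463 y -0.039 -0.01
side -0.005 241 zmin 0.0036 y -0.04 0.012
side 0.005 204 zmin 0.0039 y -0.038 -0.003
side 0.015 208 zmin 0.0111 y -0.039 0.023
side 0.025 189 zmin 0.0781 y -0.04 0.025
side 0.035 149 zmin 0.0805 y -0.039 0.031
side 0.045 105 zmin 0.0844 y -0.034 0.031
side 0.055 103 zmin 0.084 y -0.034 0.032
side 0.065 115 zmin 0.0849 y -0.036 0.033
side 0.075 174 zmin 0.0844 y -0.039 0.037
side 0.085 197 zmin 0.0746 y -0.039 0.036
side 0.095 94 zmin 0.0993 y -0.038 0.034
scene -0.095 5 zmin 0.112 y -0.033 0.032
scene -0.085 35 zmin 0.0849 y -0.035 0.039
scene -0.075 97 zmin 0.0759 y -0.035 0.039
scene -0.065 68 zmin 0.0855 y -0.035 0.039
scene -0.055 11 zmin 0.0854 y -0.03 0.034
scene -0.035 4 zmin 0.0937 y -0.027 0.037
scene -0.025 29 zmin 0.0924 y -0.036 0.04
scene -0.015 26 zmin 0.0927 y -0.034 0.039
scene -0.005 53 zmin 0.0894 y -0.035 0.039
scene 0.005 123 zmin 0.0007 y -0.035 0.039
scene 0.015 800 zmin 0.0015 y -0.035 0.039
scene 0.025 180 zmin 0.0929 y -0.034 0.039
scene 0.035 24 zmin 0.1015 y -0.023 0.027
scene 0.045 24 zmin 0.1115 y -0.023 0.027
scene 0.055 21 zmin 0.1118 y -0.023 0.028
scene 0.065 62 zmin 0.1111 y -0.03 0.037
scene 0.075 115 zmin 0.1115 y -0.035 0.038
scene 0.085 639 zmin 0.0691 y -0.036 0.039
scene 0.095 551 zmin 0.0866 y -0.035 0.039
cap local [-0.0866 -0.0496  0.0045]
```

The body stays at least 70 mm above the fingertips, so there is plenty of clearance. The TCP reading is effectively at the fingertip. Moving over the button and down to about 20 mm above it.

Call:
{"fn": "jog_arm", "kwargs": {"motion": [-25, 0, 0, 0, 0, 0, -70, 0, 0, 0, 0, 0, -115, 0, 0, 0, 0, 0, -155, 0, 0, 0, 0, 0, -174, 0, 0.5, 0, 0, 0, -177, 10, 0.5, 0, 0, 0, -177, 40, 0.5, 0, 0, 0, -177, 80, 0.5, 0, 0, 0, -177, 115, 0.5, 0, 0, 0, -177, 135, 0.5, 0, 0, 0, -177, 143, 0.5, 0, 0, 0, -177, 145, 0.5, 0, 0, 0, -177, 145, 0.5, 0, 0, 0, -177, 145, 0.5, 0, 0, 0]}}

```text
time_s: 14.68
position: [0.5413, -0.1947, 0.0912]
tcp_rot: [[-0.176, 0.002, 0.984], [-0.984, -0.001, -0.176], [0.001, -1.0, 0.002]]
force: [-0.5, 0.2, 0.1]
opening: 0.008
```

Run:
```python
from h import *
s=bot.read_state();print(s['position'],s['force'],(np.array(s['position'])-BRK)@np.column_stack([UX,UY,Z]))
p,d=bot.capture("scene");cv2.imwrite("pics/c7.png",cv2.resize(p[160:280,170:290,::-1],None,fx=5,fy=5,interpolation=2))
```

```text
[ 0.54133387 -0.19466192  0.09116515] [-0.45389954  0.18762076  0.14498186] [ 0.0008743  -0.00054956  0.02016515]
```

View pics/c7.png

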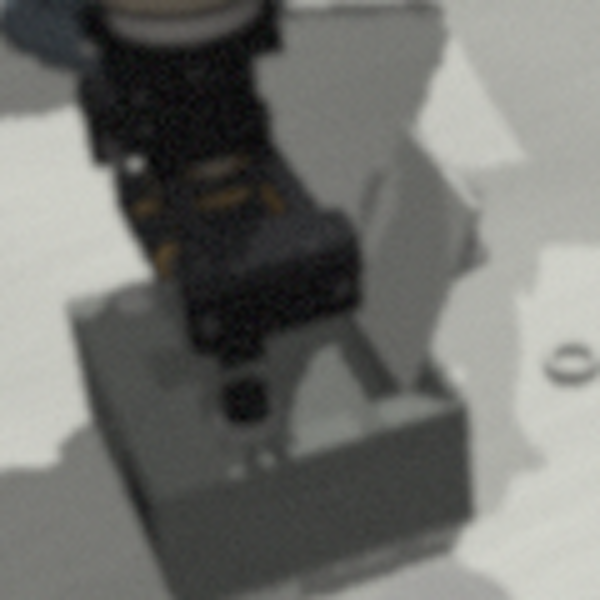

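The fingertips, at (240,355) in the crop, are directly above the button at (245,400), and the open hatch is well clear. Pressing down.

Call:
{"fn": "jog_arm", "kwargs": {"motion": [0, 6, 0, 0, 0, 0, 0, 12, 0, 0, 0, 0, 0, 16, 0, 0, 0, 0, 0, 18, 0, 0, 0, 0, 0, 20, 0, 0, 0, 0, 0, 20, 0, 0, 0, 0]}}

```text
time_s: 15.48
position: [0.5408, -0.1943, 0.0702]
tcp_rot: [[-0.176, 0.0, 0.984], [-0.984, 0.0, -0.176], [-0.0, -1.0, 0.0]]
force: [-0.3, 0.1, 0.2]
opening: 0.006
```

Call:
{"fn": "jog_arm", "kwargs": {"motion": [0, 1, 0, 0, 0, 0, 0, 2, 0, 0, 0, 0, 0, 3, 0, 0, 0, 0, 0, 3, 0, 0, 0, 0]}}

```text
time_s: 15.98
position: [0.5409, -0.1944, 0.0674]
tcp_rot: [[-0.176, 0.0, 0.984], [-0.984, -0.0, -0.176], [0.0, -1.0, 0.0]]
force: [-0.4, 1.0, 3.3]
opening: 0.004
```

Call:
{"fn": "jog_arm", "kwargs": {"motion": [0, 1, 0, 0, 0, 0, 0, 2, 0, 0, 0, 0, 0, 3, 0, 0, 0, 0, 0, 3, 0, 0, 0, 0]}}

```text
time_s: 16.48
position: [0.5409, -0.1944, 0.0641]
tcp_rot: [[-0.176, 0.0, 0.984], [-0.984, -0.0, -0.176], [0.0, -1.0, 0.0]]
force: [-0.0, 0.3, 2.4]
opening: 0.005
```

Call:
{"fn": "jog_arm", "kwargs": {"motion": [0, 1, 0, 0, 0, 0, 0, 2, 0, 0, 0, 0, 0, 2, 0, 0, 0, 0]}}

```text
time_s: 16.85
position: [0.5409, -0.1944, 0.0639]
tcp_rot: [[-0.175, 0.001, 0.985], [-0.985, -0.001, -0.175], [0.0, -1.0, 0.001]]
force: [-2.4, 1.6, 12.7]
opening: 0.008
```

Call:
{"fn": "jog_arm", "kwargs": {"motion": [0, 1, 0, 0, 0, 0, 0, 2, 0, 0, 0, 0, 0, 2, 0, 0, 0, 0]}}

```text
time_s: 17.23
position: [0.541, -0.1944, 0.0636]
tcp_rot: [[-0.175, 0.001, 0.985], [-0.985, -0.001, -0.175], [0.001, -1.0, 0.001]]
force: [-4.2, 2.4, 23.7]
opening: 0.006
```

Hard stop at 24 N. Withdrawing straight up and then away.

Call:
{"fn": "jog_arm", "kwargs": {"motion": [0, -8, 0, 0, 0, 0, 0, -35, 0, 0, 0, 0, 5, -75, 0, 0, 0, 0, 30, -115, 0, 0, 0, 0, 75, -150, 0, 0, 0, 0, 120, -168, 0, 0, 0, 0, 160, -172, 0, 0, 0, 0, 200, -172, 0, 0, 0, 0, 220, -172, 0, 0, 0, 0, 225, -172, 0, 0, 0, 0, 225, -172, 0, 0, 0, 0, 225, -172, 0, 0, 0, 0, 225, -172, 0, 0, 0, 0]}}

```text
time_s: 18.85
position: [0.5016, -0.4146, 0.2324]
tcp_rot: [[-0.174, -0.0, 0.985], [-0.985, 0.0, -0.174], [-0.0, -1.0, -0.0]]
force: [-0.2, 0.0, -0.9]
opening: 0.005
```

Run:
```python
from h import *
s=bot.read_state();print(s['position'],s['force'])
B=np.column_stack([UX,UY,Z])
for n in("scene","side"):
    p,d=bot.capture(n);W=cloud(n,d);L=(W-C)@B
    m=(d>0)&(p.max(2)<70)&(abs(L[...,0])<.03)&(L[...,1]<.02)&(L[...,1]>-.045)&(L[...,2]>-.025)&(L[...,2]<.0)
    q=L[m]
    if len(q):print(n,len(q),q.mean(0),np.median(q[:,2]),q[:,2].max())
    h=(d>0)&(abs(L[...,0])<.035)&(L[...,2]>.02)&(L[...,2]<.11)&(L[...,1]>.03)&(L[...,1]<.12)
    q=L[h]; f=np.polyfit(q[:,2],q[:,1],1); print('tilt',np.degrees(np.arctan(f[0])))
    cv2.imwrite(f"pics/{n}8.png",p[:,:,::-1])
```

```text
[ 0.50163332 -0.41459727  0.23235725] [-0.19870222  0.01206154 -0.88071522]
scene 46 [ 0.00422892 -0.014936   -0.01992165] -0.01927906696484115 -0.017057130863620748
tilt 24.891044896889408
tilt 25.28339845656182
```

View pics/scene8.png

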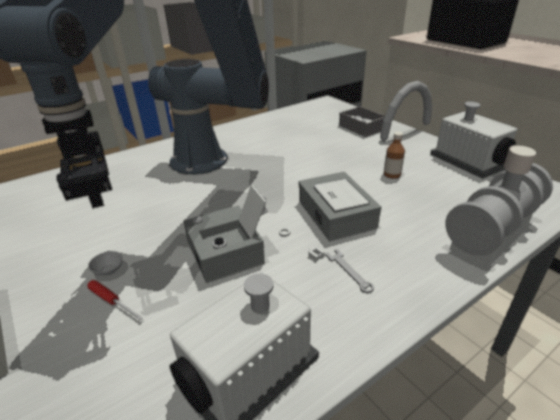

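View pics/side8.png

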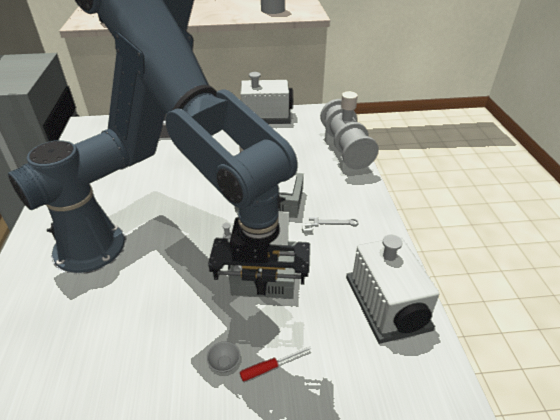

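The button top reads about 6–7 mm lower than before. The hatch is open at a 25° lean, the wide hatch is shut at (340,195), and the loose parts in view are in place. Handing in.

```bash
python3 -c "
from rig import bot
print(bot.hand_in())"
```

```text
the job is handed in; nothing more can be done
None
```

The breaker is pushed in and the small hatch is standing open. I handed the job in shortly after 18.9 s on the clock; it reports no verdict.

- **Hatch:** I pressed it once at the ribbed mark with closed fingertips, down to the hard stop at about 27 N. I then drew back, and it swung up and stayed open hands-off. Both cameras measured a 25° lean past upright, before and after the button press.
- **Breaker:** I pushed the button to its hard stop at about 24 N and drew away. Only the scene camera could see it afterwards, and it showed the button top about 6–7 mm lower than before.
- **Everything else:** In the last scene picture the wide hatch is shut, and the loose parts look where they were. I judged that by eye and did not measure each part. The tool ended clear, with no contact force beyond noise (under 1 N).

**One disagreement:** the fingertips met the hatch about 21 mm lower by the TCP reading than the stated 22 mm tip offset implies. The reported TCP point is effectively at the fingertips. I found contact by force and camera depth instead.

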